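Run a batch of stepped pins into the pick-up bay

ROBOT

A 7-joint arm with a two-finger parallel gripper is mounted at the origin on the work surface. World frame = base frame: x ahead of the robot, y to its left, z up, the work surface at z = 0. Lengths are in m, angles in rad, forces in N, time in s.
With the tool pointing down it reaches from about 0.4 to 0.85 m from the base axis. Payload 10.4 kg.
Tool frame: the origin (TCP) lies midway between the tips of the shut fingers; the grasp point (between the pads) lies 19 mm behind it; z points along the fingers, x is the direction in which the jaws open and shut, and the axes are right-handed (so a half turn about z gives the same grasp; the last joint's range is limited). The gripper opens to 85 mm and grips with 20 to 120 N. Pads are 22 mm wide; open, the fingers measure 114 mm over their backs; the gripper's body (76 mm by 85 mm) begins 54 mm behind the grasp point. The pads swing forward as they close: fully open they stand 13 mm farther back than shut.
Start: joints at [-0.023, 0.332, -0.065, 1.46, 0.022, 1.35, -0.088], TCP at [0.625, 0, 0.231] pointing down, gripper open.
Joint ranges: [-2.6, 2.6], [-0.5, 2.12], [-1.47, 1.34], [0.16, 2.42], [-1.27, 4.41], [0.06, 2.06], [-2.6, 2.6]. Speed limits (rad/s): [2.22, 2.22, 2.79, 2.79, 3.14, 3.14, 3.14].

INTERFACE

Orientations are given as a unit quaternion [x, y, z, w].
In Python, from workcell import manip, cams gives the robot as it stands.
- The arm moves only by the tool move_arm, never from a script. Its argument "moves" is a list of rows, each a list of 7 numbers: the turn, a rotation vector about the tool's x, y, z in degrees, then the shift along the tool's x, y, z in m, then the finger opening in m, from 0 to 0.0854. A call has 1 to 10 rows; each row is the pose to reach, as a shift and turn from the pose commanded when the call began, along the tool's axes at that moment; what a row does not reach only later rows make up. A row lasts 1/10 s, in which the tool goes at most 50 mm and 8.59 degrees, less where a joint would pass 70% of its speed; a pose out of reach is approached as far as the arm can. A call with a gripper value outside its range is refused whole. The fingers move at their own pace and stop on an object; "grip_force" is the grip in N (left out, the last holds). Time passes only in rows, so rows that repeat a pose let the fingers close. It gives the time, the measured TCP pose, the force and the opening at its end, in the units of the state.
- manip.get_obs(): the state, without advancing time (a new reading comes with each control period).
- cams.camera(name): name is "scene" or "side" or "wrist"; returns the picture (400x640x3 uint8, red, green, blue); there is no depth.
- cams.camera_params(name): a dict with "fx", "fy", "cx", "cy" (pixels), "xyz" and "rotation" of the camera in the world. Camera axes: x right, y up, looking along -z (the intrinsics and any distortion apply to the point x, -y, -z); pixel columns grow to the right and rows downward; lengths in m; the calibration is good to about 2 mm. A picture is of the moment at which its call begins: read the wrist's pose just before it. camera_params takes no time and is no camera call; for the wrist camera it gives the pose at the moment of the call.
- manip.hand_in(): hands the job in, once; it reports no verdict.
The state is a dict: "clock": time; "joint_pos": joint angles; "joint_velocities": joint speeds; "tau": joint torques, N m; "position": TCP position; "ee_rot": TCP orientation; "ft_force": force on the tool from outside, world axes, zero at the start; "torque": the same for the moment, N m; "grip_width": opening from 0.0 (shut) to 1.0 (fully open).
Only numpy, scipy, OpenCV 4.12 (cv2) and the standard library are available. Lean on these libraries where they do the work, as an engineer would, in place of code of your own. Each camera call takes 0.05 s, during which the arm holds its last target. There are 200 camera calls.

TASK

On the magazine that holds the stepped pins (thick middle, thin ends), press the lever's pad down with a fingertip so that its gate lifts, keep it down until all three pins have rolled into the pick-up bay, then let it up so that the gate shuts behind them. Do not touch the pins or the gate themselves, and leave the magazine with the plain pins shut and the other things on the bench where they are.

Things in the scene. Friction and masses are not known exactly. Their poses are not given: they have to be found in the camera images.
- magazine_stepped: fixed gravity magazine: base plate 360 x 160 x 8 mm; open chute 60 mm wide inside, centre line at y = +25 mm, sloping 10 deg down to its own -x, to an end stop. Gate blade across the chute at x = 0; three stepped pins wait on its +x (uphill) side, the empty pick-up bay is on the other. Lever beside the chute, pivot at x -77, y -27, z 56 mm. Origin: centre of the plate's underside, z up; yaw within 0.28 rad
- pad_stepped (a point): centre of the top of the lever's press pad, magazine with stepped pins: grey plate with black ribs, 44 (along the magazine's x) x 50 x 5 mm, level at rest, 67 mm above the bench, at x -155, y -48 mm in the magazine's frame, 78 mm from the pivot. Free from above; nothing else as high within 60 mm but its lever and pivot. Goes down 27 mm to a firm stop
- rocker_stepped (a joint): rocking lever, magazine with stepped pins, rad: 0 = rest, gate shut (blade 4 mm above the chute floor); grows as the pad is pressed; pins pass from about 0.27; 0.36 = firm stop. about 2 to 4 N on the pad opens it; let go, a spring shuts it
- gate_stepped (a point): middle of the lower edge of the gate blade, magazine with stepped pins, at the magazine's x = 0, y = 25, z = 43 mm when shut: a 3 x 54 mm steel blade hanging in the chute from an 87 mm cross bar on the lever's far end. The lever lifts it; it is not to be touched
- stepped_pin0: one of three stepped steel pins lying across the chute of magazine_stepped: middle 24 mm dia. x 24 mm, a thin 10 mm dia. x 16 mm journal at each end. Origin: its centre; its axis is y. Rolls down within a second or two once the gate is up; in the bay the three lie at about x = -83, -60, -36 mm in the magazine's frame
- stepped_pin1: one of three stepped steel pins lying across the chute of magazine_stepped: middle 24 mm dia. x 24 mm, a thin 10 mm dia. x 16 mm journal at each end. Origin: its centre; its axis is y. Rolls down within a second or two once the gate is up; in the bay the three lie at about x = -83, -60, -36 mm in the magazine's frame
- stepped_pin2: one of three stepped steel pins lying across the chute of magazine_stepped: middle 24 mm dia. x 24 mm, a thin 10 mm dia. x 16 mm journal at each end. Origin: its centre; its axis is y. Rolls down within a second or two once the gate is up; in the bay the three lie at about x = -83, -60, -36 mm in the magazine's frame
- magazine_plain: fixed gravity magazine: base plate 360 x 160 x 8 mm; open chute 60 mm wide inside, centre line at y = +25 mm, sloping 10 deg down to its own -x, to an end stop. Gate blade across the chute at x = 0; three plain pins wait on its +x (uphill) side, the empty pick-up bay is on the other. Lever beside the chute, pivot at x -77, y -27, z 56 mm. Origin: centre of the plate's underside, z up; yaw within 0.28 rad
- pad_plain (a point): centre of the top of the lever's press pad, magazine with plain pins: grey plate with black ribs, 44 (along the magazine's x) x 50 x 5 mm, level at rest, 67 mm above the bench, at x -155, y -48 mm in the magazine's frame, 78 mm from the pivot. Free from above; nothing else as high within 60 mm but its lever and pivot. Goes down 27 mm to a firm stop
- rocker_plain (a joint): rocking lever, magazine with plain pins, rad: 0 = rest, gate shut (blade 4 mm above the chute floor); grows as the pad is pressed; pins pass from about 0.27; 0.36 = firm stop. about 2 to 4 N on the pad opens it; let go, a spring shuts it
- gate_plain (a point): middle of the lower edge of the gate blade, magazine with plain pins, at the magazine's x = 0, y = 25, z = 43 mm when shut: a 3 x 54 mm steel blade hanging in the chute from an 87 mm cross bar on the lever's far end. The lever lifts it; it is not to be touched
- plain_pin0: one of three plain steel pins lying across the chute of magazine_plain: 24 mm dia. all along, 56 mm long. Origin: its centre. To stay where it is
- plain_pin1: one of three plain steel pins lying across the chute of magazine_plain: 24 mm dia. all along, 56 mm long. Origin: its centre. To stay where it is
- plain_pin2: one of three plain steel pins lying across the chute of magazine_plain: 24 mm dia. all along, 56 mm long. Origin: its centre. To stay where it is
- bay_stepped (a point): middle of the empty pick-up bay of magazine_stepped, at the height of a resting pin's axis (magazine frame x = -57, y = 25, z = 40 mm)
- thread_lock: bystander: slim white bottle, 26 mm dia., 75 mm tall, standing on magazine_stepped's base plate beside the chute's uphill half. Origin: underside centre
- lock_collar: bystander: dark steel ring, 32 mm dia., 14 mm tall, lying on magazine_plain's base plate beside the chute's uphill half. Origin: underside centre
- multimeter: bystander: black multimeter, 165 x 82 x 42 mm, lying to the robot's right. Origin: underside centre
- screwdriver: bystander: screwdriver with a grey handle lying lengthwise to the left of the magazines, about 30 mm high. Origin: underside
- rod_fork: bystander: aluminium fork end, 66 x 30 x 30 mm, lying between the magazines' downhill ends. Origin: underside centre
- small_carton: bystander: closed cardboard carton, 110 x 90 x 60 mm, standing to the left. Origin: underside centre
- grease_jar: bystander: white jar with grey lid, 60 mm dia., 60 mm tall, standing to the right. Origin: underside centre

How it is judged:
By the outcome, as a careful person would: the job done as asked, in the order asked, and still so for the second after the job is handed in, with the robot touching nothing.
It also fails if it takes over 32 s, if anything falls off the work surface, if the arm or the gripper's body presses on something with over 40 N, if the wrist force passes 120 N, or if a joint passes its speed limit or range.

## Working session

There is one attempt and no reset: what is moved stays moved. The work goes in short steps, Python scripts to look and compute and a tool call to move; the robot and the scene stay as the last step left them, time stands still between calls to the robot, and variables do not carry over. Pictures are saved under pics/ and viewed, about 8 in all and at most 12, crops included, and the job is handed in when it is done.

Besides the shell and the picture viewer there is one more tool, called after ">>>" as name([rows], argument=value, ...), one row to a line, values as JSON. move_arm: Moves the arm, as the interface text tells. Its arguments: {"type":"object","properties":{"moves":{"type":"array","items":{"type":"array","items":{"type":"number"}}},"grip_force":{"type":"number"}},"required":["moves"]}

```bash
mkdir -p pics; python3 - <<'E'
from workcell import manip, cams
import cv2
for n in ["scene","side"]:
    im=cams.camera(n); cv2.imwrite(f"pics/{n}0.png",im[:,:,::-1]); print(n,cams.camera_params(n))
print(manip.get_obs())
E
```

```text
scene {'fx': 364.86033007776655, 'fy': 364.86033007776655, 'cx': 325.81083301901793, 'cy': 201.03546863934253, 'xyz': array([ 1.07593766, -0.50395633,  0.72098055]), 'rotation': array([0.37306615, 0.1434248 , 0.32212922, 0.85818631])}
side {'fx': 365.72613502842995, 'fy': 365.72613502842995, 'cx': 317.14257723812557, 'cy': 194.10684413194076, 'xyz': array([ 0.10013427, -0.82883583,  0.67644309]), 'rotation': array([ 0.46185246, -0.12868105, -0.24399645,  0.84297048])}
{'clock': 0.1, 'joint_pos': array([-0.0226167 ,  0.33281844, -0.06467069,  1.46084718,  0.02159997,
        1.34990879, -0.08849571]), 'joint_velocities': array([ 4.41538092e-05, -1.05655053e-03,  4.39495658e-04, -2.77091937e-03,
        1.66386496e-03,  4.85284029e-04, -1.19265069e-03]), 'tau': array([ 9.25707973e-04, -6.26745987e+01,  4.87730233e-02, -3.92438293e+01,
        1.62844139e-02,  6.89412060e-03, -5.92459219e-05]), 'position': array([ 6.24665489e-01, -1.02363949e-05,  2.30594170e-01]), 'ee_rot': array([ 9.99999793e-01,  6.13656344e-06, -6.42410450e-04,  3.37635544e-05]), 'ft_force': array([-0.13083086,  0.16792293, -0.89638709]), 'torque': array([-0.03785754,  0.0709782 , -0.05073698]), 'grip_width': 1.000860340442832}
```

View pics/scene0.png

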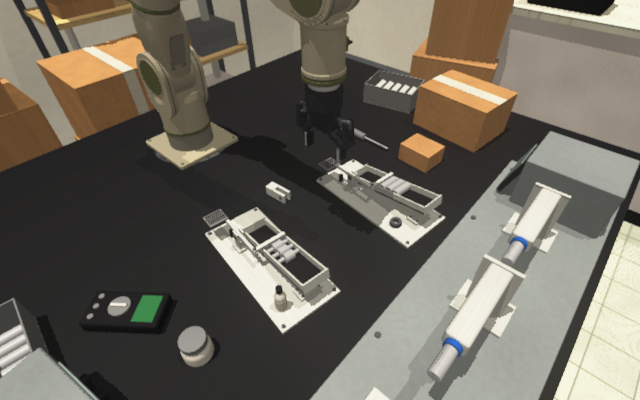

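View pics/side0.png

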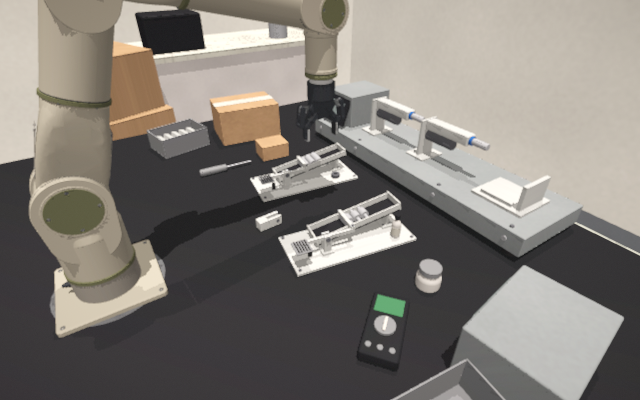

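The bottle stands on the nearer magazine (scene ~(270,265), side ~(345,235)), so that should be the stepped one. Its pad is at about (216,217) in the scene view and (302,247) in the side view. I'll zoom in to confirm and to get sharper pixel positions.

```bash
cat > h.py <<'E'
import numpy as np, cv2
from scipy.spatial.transform import Rotation as R
def ray(p,u,v):
    d=np.array([(u-p['cx'])/p['fx'],-(v-p['cy'])/p['fy'],-1.]); d=R.from_quat(p['rotation']).apply(d)
    return np.array(p['xyz']),d/np.linalg.norm(d)
def tri(rays):
    A=sum(np.eye(3)-np.outer(d,d) for o,d in rays); b=sum((np.eye(3)-np.outer(d,d))@o for o,d in rays)
    x=np.linalg.solve(A,b); return x,[np.linalg.norm((np.eye(3)-np.outer(d,d))@(x-o)) for o,d in rays]
def plane(r,z): return r[0]+r[1]*(z-r[0][2])/r[1][2]
E
python3 - <<'E'
import cv2,numpy as np
a=cv2.imread("pics/scene0.png")[200:335,195:345]; b=cv2.imread("pics/side0.png")[185:275,275:425]
s=lambda i:cv2.resize(i,None,fx=5,fy=5,interpolation=cv2.INTER_CUBIC)
cv2.imwrite("pics/ca.png",cv2.resize(a,None,fx=4.4,fy=4.4,interpolation=cv2.INTER_CUBIC)); cv2.imwrite("pics/cb.png",s(b))
E
```

```text
(no output)
```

View pics/ca.png

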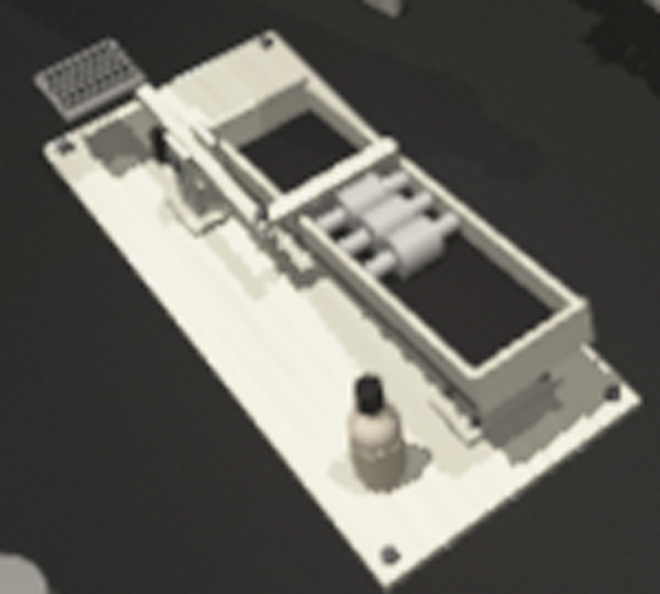

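View pics/cb.png

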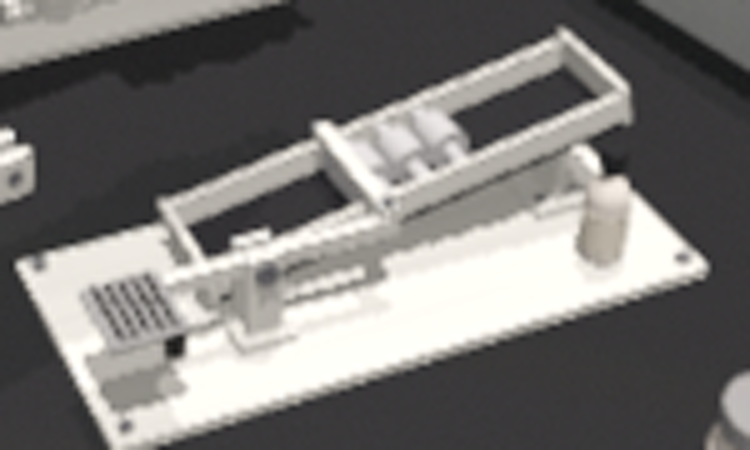

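Confirmed: the nearer magazine holds the stepped pins (thick middles, thin ends). The pad centre is at crop (91,77) in the scene view and (135,308) in the side view. Next I'll triangulate it and the plate corners.

```bash
python3 - <<'E'
from h import *
from workcell import cams
ps,pd=cams.camera_params("scene"),cams.camera_params("side")
A=lambda x,y:ray(ps,195+(x+.5)/4.4-.5,200+(y+.5)/4.4-.5)
B=lambda x,y:ray(pd,275+(x+.5)/5-.5,185+(y+.5)/5-.5)
a,b=A(91,77),B(135,308)
print("pad",tri([a,b]),plane(a,.067),plane(b,.067))
ca=[plane(A(*q),.008)[:2] for q in [(45,152),(270,30),(640,400),(388,588)]]
cb=[plane(B(*q),.008)[:2] for q in [(115,450),(15,265),(710,268)]]
print(np.round(ca,4),np.round(cb,4))
c=np.mean(ca,0); v=(ca[2]+ca[3]-ca[0]-ca[1]); yaw=np.arctan2(v[1],v[0]); v2=cb[2]-cb[0]; print(c,yaw, np.linalg.norm(v)/2, cb, np.arctan2(v2[1],v2[0]))
Rm=np.array([[np.cos(yaw),-np.sin(yaw)],[np.sin(yaw),np.cos(yaw)]])
print("pad from frame",c+Rm@[-.155,-.048])
c2=(cb[1]+cb[2])/2
print("corner check",[ c+Rm@q for q in ([-.18,-.08],[-.18,.08],[.18,.08],[.18,-.08])])
print("pt dists",[np.linalg.norm(plane(A(*p),.067)-plane(A(*q),.067)) for p,q in [((36,78),(110,40)),((110,40),(147,78)),((147,78),(72,118)),((72,118),(36,78))]])
E
```

```text
pad (array([ 0.43728082, -0.20512186,  0.06649249]), [np.float64(0.0006551355892568314), np.float64(0.0006551355892567944)]) [ 0.43720734 -0.20468387  0.067     ] [ 0.43695968 -0.20653499  0.067     ]
[[ 0.4108 -0.2337]
 [ 0.4316 -0.0763]
 [ 0.7877 -0.1331]
 [ 0.7641 -0.2899]] [[ 0.4068 -0.2349]
 [ 0.4303 -0.077 ]
 [ 0.762  -0.2923]]
[ 0.59854728 -0.18323173] -0.15792938434822634 0.3591666635036785 [array([ 0.40682876, -0.23489788]), array([ 0.43034852, -0.07703635]), array([ 0.76195026, -0.29232984])] -0.1603365639519703
pad from frame [ 0.4379271  -0.20625695]
corner check [array([ 0.40820547, -0.23392687]), array([ 0.43336926, -0.07591806]), array([ 0.78888908, -0.13253659]), array([ 0.76372529, -0.2905454 ])]
pt dists [np.float64(0.04739393849369495), np.float64(0.04203017697132291), np.float64(0.04742600774628328), np.float64(0.04206293763898803)]
```

The pad is at (0.437, -0.2055, 0.0665), and both methods agree to within 2 mm. Magazine yaw is -0.16. I'll shut the fingers and move over the pad at travel height, then go lower.

>>> move_arm([
  [0,0,0,-0.03,0.033,0,0],
  [0,0,0,-0.062,0.068,0,0],
  [0,0,2,-0.094,0.103,0,0],
  [0,0,4,-0.126,0.138,0,0],
  [0,0,6,-0.157,0.172,0,0],
  [0,0,9,-0.187,0.2055,0,0],
  [0,0,9,-0.187,0.2055,0.04,0],
  [0,0,9,-0.187,0.2055,0.08,0],
  [0,0,9,-0.187,0.2055,0.12,0],
  [0,0,9,-0.187,0.2055,0.135,0],
], grip_force=40)

```text
clock: 1.1
position: [0.4356, -0.2047, 0.0925]
ee_rot: [0.997, -0.079, -0.003, -0.001]
ft_force: [-0.1, 0.2, 0.7]
grip_width: 0.003
```

```bash
python3 - <<'E'
from workcell import manip, cams
import cv2,numpy as np
a=cams.camera("scene")[190:290,180:300,::-1]; b=cams.camera("side")[170:270,270:390,::-1]
cv2.imwrite("pics/c1.png",cv2.resize(np.vstack([a,b]),None,fx=3,fy=3,interpolation=cv2.INTER_CUBIC))
o=manip.get_obs(); print(o['clock'],o['position'],o['ft_force'],o['grip_width'],o['ee_rot'])
E
```

```text
1.2 [ 0.43619564 -0.20480891  0.09386589] [-0.78745329  0.27374695  0.56630375] -0.0014122922410863454 [ 9.96914734e-01 -7.84532264e-02 -2.39416554e-03 -6.09464855e-04]
```

View pics/c1.png

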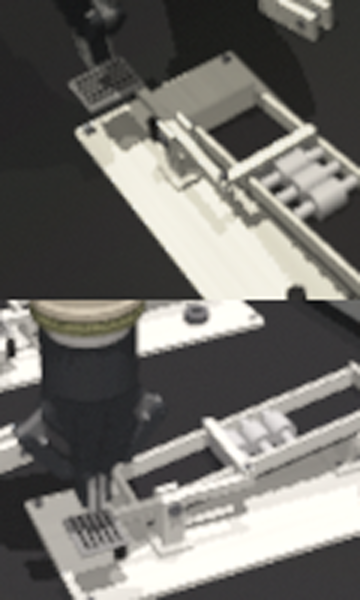

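The fingertips are about 27 mm above the middle of the pad in both views. Now I'll press in stages.

>>> move_arm([
  [0,0,0,0.001,0,0.012,0],
  [0,0,0,0.001,0,0.022,0],
  [0,0,0,0.001,0,0.028,0],
  [0,0,0,0.001,0,0.033,0],
  [0,0,0,0.001,0,0.038,0],
  [0,0,0,0.001,0,0.042,0],
  [0,0,0,0.001,0,0.042,0],
])

```text
clock: 1.9
position: [0.4387, -0.2056, 0.0539]
ee_rot: [0.997, -0.078, -0.0, -0.0]
ft_force: [-3.8, 0.5, 3.8]
grip_width: -0.004
```

>>> move_arm([
  [0,0,0,0,0,0.002,0],
  [0,0,0,0,0,0.004,0],
  [0,0,0,0,0,0.005,0],
])

```text
clock: 2.2
position: [0.4392, -0.2057, 0.0493]
ee_rot: [0.997, -0.078, 0.0, 0.0]
ft_force: [-3.1, 0.3, 3.5]
grip_width: -0.001
```

```bash
cat > look.py <<'E'
import sys
from workcell import manip, cams
import cv2,numpy as np
a=cams.camera("scene")[190:290,180:300,::-1]; b=cams.camera("side")[170:270,270:390,::-1]
cv2.imwrite(f"pics/{sys.argv[1]}.png",cv2.resize(np.vstack([a,b]),None,fx=3,fy=3,interpolation=cv2.INTER_CUBIC))
o=manip.get_obs(); print(o['clock'],o['position'],o['ft_force'],o['grip_width'])
E
python3 look.py c2
```

```text
2.3 [ 0.43918923 -0.20565853  0.04924076] [-1.8237117   0.12363805  1.00456958] 0.0035578298389247333
```

View pics/c2.png

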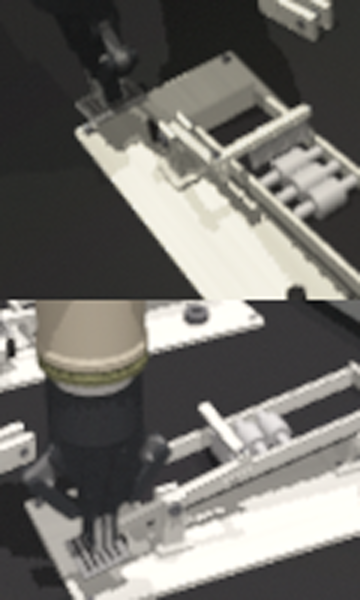

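The pad is down about 17 mm and the gate is part way up, with the pins still waiting. I'll press a little further and watch the force.

>>> move_arm([
  [0,0,0,0,0,0.002,0],
  [0,0,0,0,0,0.003,0],
  [0,0,0,0,0,0.004,0],
  [0,0,0,0,0,0.004,0],
])

```text
clock: 2.7
position: [0.4396, -0.2057, 0.0455]
ee_rot: [0.997, -0.078, 0.001, 0.0]
ft_force: [0.3, -0.2, 2.9]
grip_width: -0.004
```

>>> move_arm([
  [0,0,0,0,0,0.001,0],
  [0,0,0,0,0,0.0015,0],
  [0,0,0,0,0,0.002,0],
  [0,0,0,0,0,0.002,0],
  [0,0,0,0,0,0.002,0],
  [0,0,0,0,0,0.002,0],
])

```text
clock: 3.3
position: [0.4391, -0.2056, 0.0434]
ee_rot: [0.997, -0.078, 0.0, 0.0]
ft_force: [1.3, -0.3, 3.7]
grip_width: -0.002
```

>>> move_arm([
  [0,0,0,0,0,0,0],
  [0,0,0,0,0,0,0],
  [0,0,0,0,0,0,0],
  [0,0,0,0,0,0,0],
  [0,0,0,0,0,0,0],
  [0,0,0,0,0,0,0],
  [0,0,0,0,0,0,0],
  [0,0,0,0,0,0,0],
  [0,0,0,0,0,0,0],
  [0,0,0,0,0,0,0],
])

```text
clock: 4.3
position: [0.439, -0.2056, 0.0433]
ee_rot: [0.997, -0.078, 0.0, -0.0]
ft_force: [1.0, 0.2, 4.3]
grip_width: -0.0
```

```bash
python3 look.py c3
```

```text
4.4 [ 0.43901607 -0.20564214  0.04329833] [ 0.31372994 -1.18624338  3.03102196] 0.004855002395383478
```

View pics/c3.png

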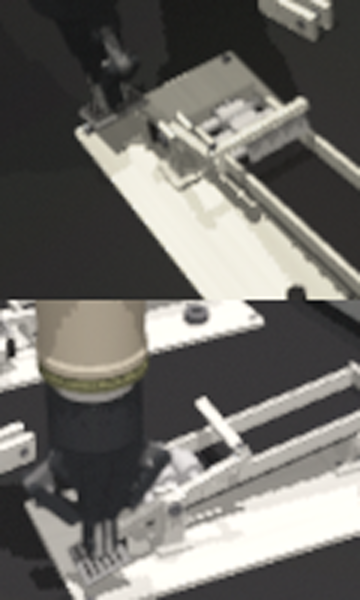

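The uphill side of the chute is empty and the pins are in the bay. I'll hold for another second so they settle, then let the lever up slowly and lift clear.

>>> move_arm([
  [0,0,0,0,0,0,0],
  [0,0,0,0,0,0,0],
  [0,0,0,0,0,0,0],
  [0,0,0,0,0,0,0],
  [0,0,0,0,0,0,0],
  [0,0,0,0,0,0,0],
  [0,0,0,0,0,0,0],
  [0,0,0,0,0,0,0],
  [0,0,0,0,0,0,0],
  [0,0,0,0,0,0,0],
])

```text
clock: 5.4
position: [0.439, -0.2056, 0.0433]
ee_rot: [0.997, -0.078, 0.0, -0.0]
ft_force: [0.8, -0.6, 4.6]
grip_width: -0.0
```

>>> move_arm([
  [0,0,0,0,0,-0.003,0],
  [0,0,0,0,0,-0.006,0],
  [0,0,0,0,0,-0.009,0],
  [0,0,0,0,0,-0.012,0],
  [0,0,0,0,0,-0.015,0],
  [0,0,0,0,0,-0.018,0],
  [0,0,0,0,0,-0.021,0],
  [0,0,0,0,0,-0.024,0],
  [0,0,0,0,0,-0.028,0],
  [0,0,0,0,0,-0.035,0],
])

```text
clock: 6.4
position: [0.4389, -0.2055, 0.0784]
ee_rot: [0.997, -0.078, -0.0, -0.0]
ft_force: [0.4, 0.3, 0.5]
grip_width: 0.001
```

>>> move_arm([
  [0,0,0,0,0,-0.03,0],
  [0,0,0,0,0,-0.07,0],
  [0,0,0,0,0,-0.11,0],
  [0,0,0,0,0,-0.15,0],
  [0,0,0,0,0,-0.15,0],
  [0,0,0,0,0,-0.15,0],
  [0,0,0,0,0,-0.15,0],
])

```text
clock: 7.1
position: [0.4385, -0.2054, 0.2273]
ee_rot: [0.997, -0.078, -0.001, -0.0]
ft_force: [-0.7, 0.3, -1.2]
grip_width: 0.001
```

```bash
python3 look.py c4; python3 - <<'E'
from workcell import cams
import cv2
cv2.imwrite("pics/scene5.png",cams.camera("scene")[:,:,::-1])
E
```

```text
7.2 [ 0.43839149 -0.20537796  0.22706289] [ 0.28618735 -0.14483782  0.26728291] -0.002657718694829568
```

View pics/c4.png

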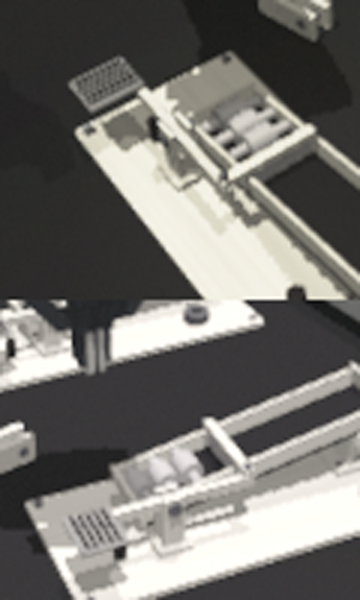

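View pics/scene5.png

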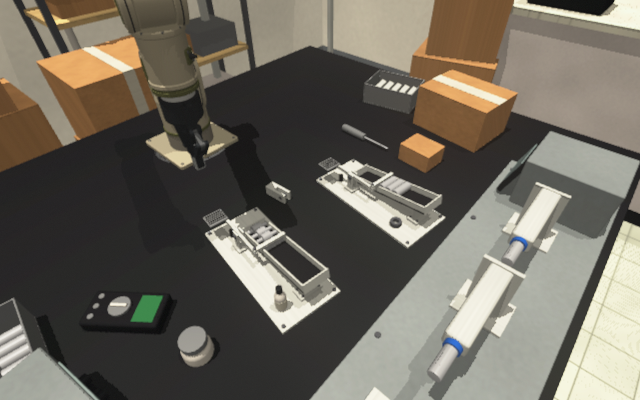

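The uphill chute is empty, the pins are in the bay, and the pad is level again with the bar at its rest place. Nothing else has moved and the arm is clear, so I'm handing in.

```bash
python3 -c "
from workcell import manip
print(manip.hand_in())"
```

```text
the job is handed in; nothing more can be done
None
```

The three stepped pins are in the pick-up bay and the gate is shut behind them. I handed the job in at about 7.3 s on the robot's clock.

- **Pressing:** I found the pad at about (0.437, -0.2055, 0.0665) from two views. I pressed it down about 23 mm with the shut fingertips, stopping short of the firm stop. The readings showed about 5 N at most.
- **Releasing:** I held the pad down for about 2 s, eased it up slowly, and lifted the tool to 0.227 m.
- **Last checks:** The final pictures show the chute empty uphill of the gate and the lever's pad and cross bar back at rest. The plain magazine is still shut with its pins in place, and the other things look unmoved. The force on the tool is back to about zero.
- **Less certain:** The pin nearest the end stop lies in shadow, so I counted three partly from the uphill side being empty. No check disagreed with another.

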